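# Shut and bolt the duct access door

## Robot

A 6-joint arm with a two-finger parallel gripper is mounted at the origin on the work surface. World frame = base frame: x ahead of the robot, y to its left, z up, the work surface at z = 0. Lengths are in m, angles in rad, forces in N, time in s.
With the tool pointing down it reaches from about 0.375 to 0.975 m from the base axis. Payload 3.8 kg.
Tool frame: the origin (TCP) lies midway between the tips of the shut fingers; the grasp point (between the pads) lies 19 mm behind it; z points along the fingers, y is the line along which they close (so a half turn about z gives the same grasp; the last joint's range is limited). The gripper opens to 88 mm and grips with 3 to 60 N. Pads are 18 mm wide; open, the fingers measure 123 mm over their backs; the gripper's body (75 mm by 187 mm) begins 45 mm behind the grasp point.
Start: joints at [1.082, 0.264, 1.604, -0, 1.274, -0.037], TCP at [0.295, 0.607, 0.239] pointing down, gripper open.
Joint ranges: [-2.63, 2.63], [-0.94, 2.18], [0.31, 2.57], [-1.31, 4.45], [0, 2.66], [-2.55, 2.55]. Speed limits (rad/s): [2.57, 2.57, 3.14, 3.14, 3.14, 3.14].

## Interface

Orientations are given as a rotation vector (axis times angle).
In Python, from cell import manip, inverse_kinematics, cams, order gives the robot as it stands. Calls block until the motion is done:
- manip.move_pose(position, orientation): joint-space move of the TCP to a pose.
- manip.move_linear(position, rate=0.15, rot=None): straight line of the TCP; rot=None keeps the orientation; rate is the mean speed in m/s.
- manip.set_joints(angles): joint-space move.
- manip.set_gripper(opening, force=None): finger opening in m; force is the grip in N (None keeps the last); returns when the fingers have stopped.
- manip.dwell(seconds).
- inverse_kinematics(position, orientation): joint angles nearest the present ones, or None.
- manip.state(): the state.
- cams.capture(name): name is "scene" or "top" or "wrist"; returns a dict with "image" (400x640x3 uint8, blue, green, red), "z_map" (400x640 float32, m along the optical axis (not along the pixel's ray), 0 where there is no reading), "intrinsics" (3x3 intrinsics, pixels), "position" and "orientation" of the camera in the world; the wrist camera has in their place "T_tool_cam" (4x4, takes a point from camera to tool coordinates, whose origin is the TCP and whose axes are the flange's). Camera axes: x right, y down, z forward; pixel columns grow to the right and rows downward; lengths in m; the calibration is good to about 2 mm. The wrist camera is an equidistant fisheye: a pixel r from the principal point sees the ray r / f radians off the axis. A picture is of the moment at which its call begins: read the wrist's pose just before it.
A pose or a line that the arm cannot do raises manip.IKError and nothing moves.
- order.close_job(): hands the job in; it is judged then, once.
The state is a dict: "clock": time; "joint_pos": joint angles; "joint_velocities": joint speeds; "tau": joint torques, N m; "tool_pos": TCP position; "tcp_rot": TCP orientation; "contact_force": force on the tool from outside, world axes, zero at the start; "moment": the same for the moment, N m; "gripper_width": finger opening in m; "grasp_force": force on a finger pad.
Only numpy, scipy, OpenCV 4.12 (cv2) and the standard library are available. Lean on these libraries where they do the work, as an engineer would, in place of code of your own. Each camera call takes 0.05 s, during which the arm holds its last target. There are 200 camera calls.

## Task

The access door in the top of the galvanised duct stands ajar: push it shut with the fingertips. Then press the yellow spring catch beside the bolt down with one fingertip and, while keeping it down, slide the bolt fully home over the door with the other fingertip against its red lug; then let go, so that the catch springs back up and locks the bolt. Only push and press: do not lift the door any further open, and leave the tools and parts lying on the duct and around it where they are.

Things in the scene. Friction and masses are not known exactly. Their poses are not given: they have to be found in the camera images.
- duct: Galvanised duct section, 300 mm (its x) by 460 mm (its y) by 100 mm, fixed on 25 mm battens on the bench, with a flange frame at each open y end, 16 mm higher than its top. Origin: under its centre, at bench height; z up; its flat top lies 125 mm above the origin. The bolt lies on the half towards its -y end, the door in the half towards its +y end.
- door_edge (a point): Middle of the door's free edge, on its upper face; moves with it. The door is a flat panel, 180 mm (along the duct's x) by 180 mm from this edge to its hinge; shut, its upper face is 5 mm above the duct's top. A dark keeper strap (44 mm along x, 10 mm wide, 18 mm high) stands on it 13 mm in from this edge, its middle 22 mm to the +x side of this point; the bolt slides under it.
- door_hinge (a point): Middle of the door's hinge line, which runs along the duct's x, 184 mm to the +y side of the duct's origin, 2 mm above the duct's top.
- door (a joint): Opening angle of the door (rad): 0 shut, grows as its free edge rises. The hinge is stiff: the door stays where it is left. About 2 to 5 N on its free edge, downwards, pushes it shut.
- bolt_slide (a joint): How far the bolt has slid (m) along the duct's +y: 0 drawn back, 0.032 fully home against its stop. It slides with about 3 N. The catch locks it at both ends of its travel (it can then move by 1.5 mm when drawn and 2.5 mm when home).
- bolt: The bolt: a flat dark bar along the duct's y, on it a dark carriage with a red upright lug, 28 mm wide (x). Axes as the duct's. Origin: on the lug's flat rear (-y) face, mid-width, at the level of the duct's top. Heights above the duct's top: rear face from 18 to 58 mm; behind it lies only the bar, top at 18 mm, and from 33 mm behind it (drawn) a guide strap, top at 22 mm.
- lug_face (a point): Point on the lug's rear face, mid-width, 43 mm above the duct's top, 15 mm below the lug's top: push hereabouts towards the duct's +y. The carriage is 20 mm long (y); its side arm, 27 to 35 mm above the duct's top, reaches 40 mm from here to the -x side, towards the catch.
- catch_hinge (a joint): Angle of the spring catch (rad): 0 up (locking), grows as it is pressed, stop at 0.22. From 0.12 on the bolt is free to slide; 0.16 is a good depth. The pad's middle line sinks 4 mm per 0.1 rad. It takes about 3 N to start and 7 N fully down, and springs up when released, except while the bolt is part-way, when its tooth stays under the carriage's side arm.
- catch: The spring catch: a steel treadle plate beside the bolt, hinged along its outer (-x) edge, with a yellow ribbed pad on it, 26 mm wide (x) by 68 mm long (y). Axes as the duct's while up; tilts with the catch. Origin: on its hinge line, at mid-length, 40 mm to the -x side of the pad's middle line. Press the pad anywhere on its middle line; a fingertip may slide along it.
- pad_top (a point): Centre of the catch pad's upper face, 32 mm above the duct's top while up. It lies 57 mm to the -x side of the lug's middle and, with the bolt drawn, 5 mm ahead (+y) of the lug's rear face, so the pad reaches from 29 mm behind that face to 39 mm ahead of it. The catch's plate, 7 mm lower, reaches 16 mm beyond the pad towards the bolt.
- rivet_jar: Clear round jar of rivets with a blue cap, 42 mm across, 58 mm high, standing on the duct. Origin: centre of its underside. Leave alone.
- marker: White marker pen with a black cap, 118 mm long (y), 16 mm thick, lying on the duct beside the door. Origin: under its middle. Leave alone.
- screwdriver: Screwdriver with an orange handle 24 mm wide, 175 mm long (y), lying on the duct beside the door. Origin: near its middle, underneath. Leave alone.
- tin_snips: Tin snips with green handles, 270 mm long, lying on the bench. Leave alone.
- end_cap: Open round galvanised end cap, 150 mm across, 100 mm high, on the bench. Leave alone.
- nibbler: Blue and steel power nibbler, about 260 mm long, 66 mm high, lying on the bench. Leave alone.
- drink: Amber bottle with a yellow cap, 64 mm across, 200 mm high, on the bench. Leave alone.
- mallet: Black rubber mallet with a wooden handle, 290 mm long, 60 mm high, lying on the bench. Leave alone.

How it is judged:
By the outcome, as a careful person would: the job done as asked, in the order asked, and still so for the second after the job is handed in, with the robot touching nothing.
It also fails if it takes over 48 s, if anything falls off the work surface, if the arm or the gripper's body presses on something with over 40 N, if the wrist force passes 120 N, or if a joint passes its speed limit or range.

## Working session

There is one attempt and no reset: what is moved stays moved. The work goes in short steps, each a Python script; the robot and the scene stay as the last script left them, time stands still between calls to the robot, and variables do not carry over. Pictures are saved under pics/ and viewed, at most 10 in all, crops included, and the job is handed in when it is done.

```bash
mkdir -p pics; ls
cat > h.py <<'E'
import numpy as np, cv2
from scipy.spatial.transform import Rotation as R
from cell import manip, inverse_kinematics, cams, order
def cap(n,tag):
    c=cams.capture(n); cv2.imwrite(f'pics/{tag}.png',c['image']); np.savez(f'pics/{tag}.npz',**{k:v for k,v in c.items()})
    return c
def pts(c):
    z=c['z_map']; K=c['intrinsics']; v,u=np.mgrid[:400,:640]
    P=np.stack([(u-K[0,2])/K[0,0]*z,(v-K[1,2])/K[1,1]*z,z],-1)
    o=np.array(c['orientation']); M=o if o.shape==(3,3) else R.from_rotvec(o).as_matrix()
    return P@M.T+np.array(c['position'])
E
python3 - <<'E'
from h import *
a=cap('top','top');b=cap('scene','scene')
print(a['position'],a['orientation'],a['intrinsics'],b['position'])
s=manip.state();print(s['clock'],s['tool_pos'],s['tcp_rot'])
E
```

```text
pics
[ 0.27834564 -0.01406879  1.261238  ] [-2.08756082  2.14238032 -0.23003848] [[385.00103725   0.         319.98180433]
 [  0.         385.00103725 197.07270165]
 [  0.           0.           1.        ]] [ 2.12211355 -0.06419691  1.10969142]
0.1 [0.2943991  0.60670436 0.23752585] [-0.70363898 -3.06121662  0.00308701]
```

View pics/top.png

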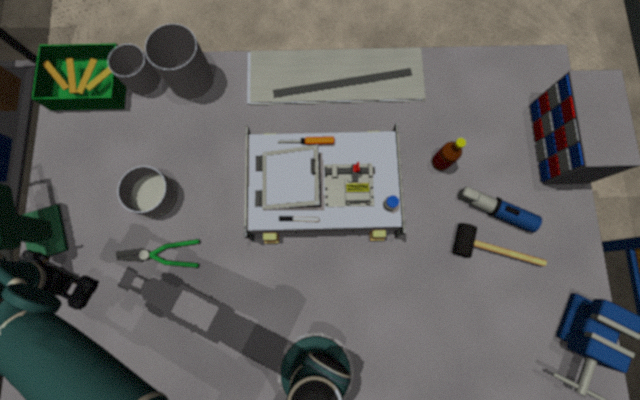

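View pics/scene.png

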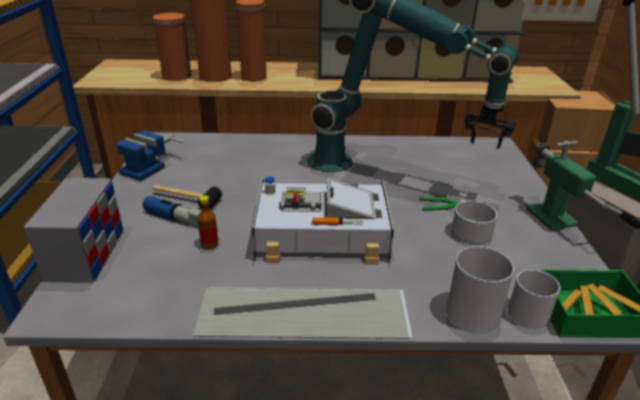

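The top view shows the duct around px (323,182). The door is on its left half (+y is left in the image), the red lug is at about (356,168), the yellow pad at (357,188), and the jar at (392,203). I'll enlarge this area and measure.

Run:
```python
from h import *
c=dict(np.load('pics/top.npz')); P=pts(c); im=c['image']
cv2.imwrite('pics/topc.png',cv2.resize(im[120:245,235:415],None,fx=4.4,fy=4.4,interpolation=cv2.INTER_CUBIC))
hsv=cv2.cvtColor(im,cv2.COLOR_BGR2HSV)
reg=np.zeros(im.shape[:2],bool);reg[125:240,240:410]=1
H,S,V=[hsv[...,i].astype(int) for i in range(3)]
for n,m in dict(red=((H<5)|(H>172))&(S>150),yel=(H>20)&(H<35)&(S>100),blue=(H>100)&(H<125)&(S>130),orange=(H>5)&(H<18)&(S>150)).items():
    m=m&reg; 
    v,u=np.nonzero(m); q=P[m]; print(n,m.sum(),u.min(),u.max(),v.min(),v.max(),np.median(q,0).round(4),q.min(0).round(3),q.max(0).round(3))
# duct top: z 0.115..0.13
m=reg&(abs(P[...,2]-.125)<.006); q=P[m]; print('top',m.sum(),np.median(q[:,2]))
r=cv2.minAreaRect(q[:,:2].astype(np.float32)); print(r)
m=reg&(P[...,2]>.11); print(cv2.minAreaRect(P[m][:,:2].astype(np.float32)))
# door: profile along row
for u in range(258,330,4): print(u,P[178,u].round(3))
```

```text
red 43 353 359 164 171 [ 0.5949 -0.1335  0.1704] [ 0.278 -0.147  0.14 ] [ 0.605 -0.014  1.261]
yel 235 274 382 183 239 [ 0.5366 -0.1402  0.1557] [ 0.397 -0.224  0.019] [0.556 0.118 0.162]
blue 106 387 398 196 207 [ 0.4892 -0.2322  0.1823] [ 0.472 -0.25   0.178] [ 0.505 -0.217  0.186]
orange 101 304 333 137 143 [ 0.6871 -0.0314  0.1448] [ 0.682 -0.071  0.137] [0.703 0.018 0.151]
top 9260 0.12445368086537967
((0.5731096863746643, -0.03560936450958252), (0.4619428813457489, 0.34000277519226074), 89.99369049072266)
((0.5107960104942322, -0.03446701169013977), (0.4733410179615021, 0.4649319350719452), 89.9561538696289)
258 [0.583 0.161 0.123]
262 [0.579 0.147 0.137]
266 [0.58  0.135 0.134]
270 [0.578 0.122 0.139]
274 [0.576 0.109 0.147]
278 [0.576 0.098 0.144]
282 [0.573 0.085 0.154]
286 [0.574 0.073 0.151]
290 [0.572 0.061 0.157]
294 [0.57  0.049 0.163]
298 [0.569 0.037 0.165]
302 [0.566 0.025 0.174]
306 [0.566 0.013 0.175]
310 [0.564 0.001 0.179]
314 [ 0.562 -0.01   0.188]
318 [ 0.563 -0.022  0.183]
322 [ 0.578 -0.034  0.124]
326 [ 0.578 -0.047  0.124]
```

View pics/topc.png

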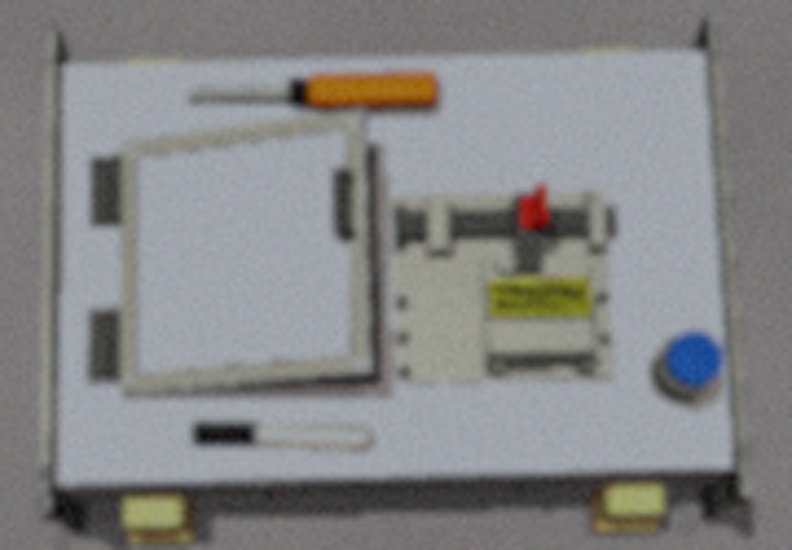

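```bash
cat >> h.py <<'E'
def wpts(c,s):
    K=c['intrinsics']; v,u=np.mgrid[:400,:640]; x=(u-K[0,2])/K[0,0]; y=(v-K[1,2])/K[1,1]
    r=np.hypot(x,y)+1e-9; t=np.tan(np.minimum(r,1.4))/r; z=c['z_map']
    P=np.stack([x*t*z,y*t*z,z],-1); T=c['T_tool_cam']; P=P@T[:3,:3].T+T[:3,3]
    return P@R.from_rotvec(s['tcp_rot']).as_matrix().T+np.array(s['tool_pos'])
def down(yaw,sgn=1):  # tool y along duct x (yaw), z down
    y=sgn*np.array([np.cos(yaw),np.sin(yaw),0]); z=np.array([0,0,-1.]); return R.from_matrix(np.stack([np.cross(y,z),y,z],1)).as_rotvec()
E
python3 - <<'E'
from h import *
c=dict(np.load('pics/top.npz')); P=pts(c)
E=[]
for u in range(258,392,2):
    col=P[120:180,u]; k=np.argmax(col[:,2]>.11); E.append(col[k+1])
E=np.array(E); print('far edge yaw(from -x dir):',np.polyfit(E[:,1],E[:,0],1), np.median(E[:,2]))
s=manip.state(); print(R.from_rotvec(s['tcp_rot']).as_matrix().round(2).tolist())
p=[.53,-.12,.30]
for sg in (1,-1): print(sg,inverse_kinematics(p,down(0,sg)))
sg=min((1,-1),key=lambda g:abs(inverse_kinematics(p,down(0,g))[5]) if inverse_kinematics(p,down(0,g)) is not None else 99)
print(sg); manip.move_pose(p,down(0,sg)); manip.set_gripper(.040)
s=manip.state(); c=cap('wrist','w1'); np.save('pics/w1P.npy',wpts(c,s)); print(s['clock'],s['tool_pos'],s['contact_force'],c['T_tool_cam'].round(3).tolist(),c['intrinsics'])
cv2.imwrite('pics/w1v.png',cv2.resize(c['image'],(800,500)))
E
```

```text
far edge yaw(from -x dir): [-0.00810923  0.72073363] 0.12386467575344007
[[-0.9, 0.44, -0.0], [0.44, 0.9, -0.0], [0.0, -0.0, -1.0]]
1 [-2.68498313e-01 -1.90230641e-02  1.80711399e+00 -4.44089210e-16
  1.35350173e+00 -2.68498313e-01]
-1 None
1
3.6417 [ 0.52999091 -0.12003665  0.3000332 ] [-0.90154934  0.45079087 -0.62596423] [[0.0, -0.962, -0.272, 0.07], [1.0, 0.0, -0.001, 0.0], [0.001, -0.272, 0.962, -0.146], [0.0, 0.0, 0.0, 1.0]] [[309.70691629   0.         317.68170274]
 [  0.         309.70691629 203.04801451]
 [  0.           0.           1.        ]]
```

View pics/w1v.png

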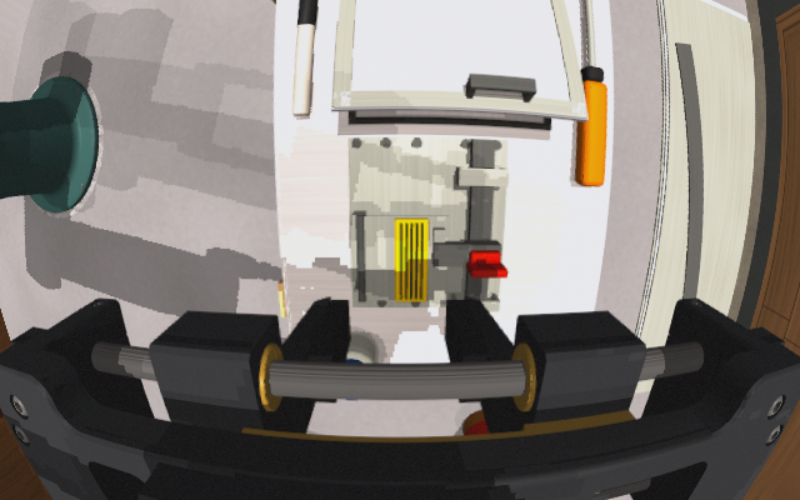

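The wrist view shows the pad at (395–429, 218–301), the red lug at (470–507, 250–277), the door edge running from (333,108) to (586,118), and the keeper at (500,87). Next I'll measure these.

Run:
```python
from h import *
P=np.load('pics/w1P.npy'); im=cv2.imread('pics/w1.png'); H,S,V=[a.astype(int) for a in cv2.split(cv2.cvtColor(im,cv2.COLOR_BGR2HSV))]
reg=np.zeros(im.shape[:2],bool); reg[170:245,300:420]=1
for n,m in dict(red=((H<6)|(H>172))&(S>150),yel=(H>20)&(H<35)&(S>120)).items():
    m&=reg; q=P[m]; q=q[(q[:,2]>.13)&(q[:,2]<.2)]; print(n,len(q),np.percentile(q,[1,50,99],axis=0).round(4).tolist())
    if n=='yel': print(cv2.minAreaRect(q[:,:2].astype(np.float32)))
    if n=='red':
        t=q[q[:,2]>np.percentile(q[:,2],97)-.006]; print('lug top',t.min(0),t.max(0))
for a,b in [(333,104),(340,104),(400,106),(460,108),(520,110),(580,112),(500,78),(480,128),(360,20),(350,100),(450,60)]:
    print((a,b),P[int(b*.8),int(a*.8)].round(4))
```

```text
red 579 [[0.5837, -0.1423, 0.1626], [0.596, -0.1362, 0.1718], [0.6096, -0.1272, 0.1839]]
lug top [ 0.5834688  -0.14300301  0.17754042] [ 0.61084969 -0.13558057  0.18430919]
yel 1623 [[0.5283, -0.1707, 0.1508], [0.54, -0.1369, 0.157], [0.5536, -0.105, 0.1587]]
((0.5409824252128601, -0.14397993683815002), (0.025766441598534584, 0.0784180611371994), 0.4578307569026947)
(333, 104) [ 0.4874 -0.0203  0.1876]
(340, 104) [ 0.4924 -0.0205  0.1876]
(400, 106) [ 0.5319 -0.0223  0.189 ]
(460, 108) [ 0.5716 -0.0229  0.1872]
(520, 110) [ 0.6129 -0.0223  0.1887]
(580, 112) [ 0.6592 -0.0187  0.1875]
(500, 78) [ 0.5959 -0.0028  0.1994]
(480, 128) [ 0.5986 -0.0324  0.1252]
(360, 20) [0.5031 0.0463 0.1639]
(350, 100) [ 0.499  -0.0181  0.1868]
(450, 60) [0.5665 0.0122 0.1763]
```

Run:
```python
from h import *
ro=down(0.005)
manip.move_pose([.53,-.008,.215],ro); f0=np.array(manip.state()['contact_force'])
manip.move_linear([.53,-.008,.134],rate=.06)
for z in np.arange(.133,.1265,-.001):
    manip.move_linear([.53,-.008,z],rate=.02); s=manip.state(); f=np.array(s['contact_force'])-f0; print(z.round(4),s['tool_pos'][2].round(4),f.round(1))
    if f[2]>12: break
manip.move_linear([.53,-.008,.20],rate=.12)
manip.move_pose([.53,-.14,.26],ro)
s=manip.state(); c=cap('wrist','w2'); P=wpts(c,s); np.save('pics/w2P.npy',P); print(s['clock'],s['contact_force'])
cv2.imwrite('pics/w2v.png',cv2.resize(c['image'],(800,500)))
```

```text
0.133 0.1331 [-0.1  0.1  0.4]
0.132 0.1321 [0.6 0.7 0.5]
0.131 0.131 [0.3 1.7 0.6]
0.13 0.1304 [0.2 1.3 3.9]
0.129 0.1303 [-2.4  0.5  8.8]
0.128 0.1303 [-5.7  0.2 14.8]
8.6917 [-0.17829998  0.78102747  0.45403599]
```

View pics/w2v.png

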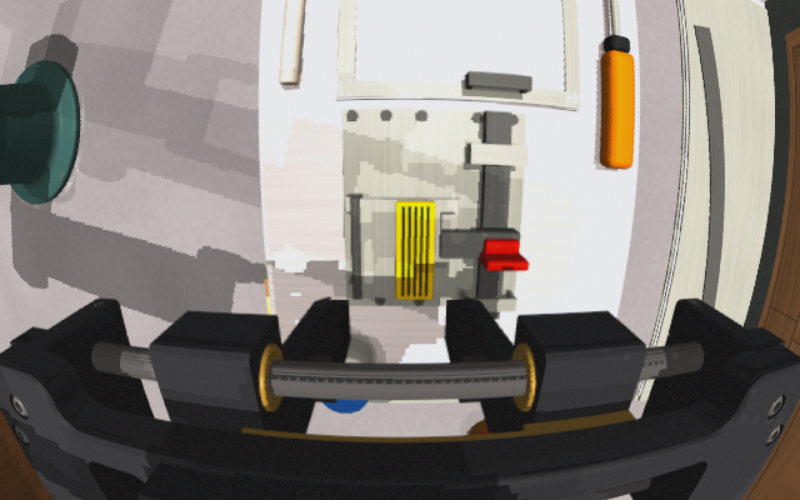

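The door is shut and flush: its edge is at row 100 and the keeper at (498,82). The catch and lug are where I measured them. Now I'll press the catch.

Run:
```python
from h import *
ro=down(0.005); X,Y=.5693,-.1575
manip.set_gripper(.041)
manip.move_pose([X,Y,.185],ro); manip.dwell(.2); f0=np.array(manip.state()['contact_force'])
manip.move_linear([X,Y,.161],rate=.06)
z=.160
while z>.1475:
    manip.move_linear([X,Y,z],rate=.03); s=manip.state(); f=np.array(s['contact_force'])-f0; print(round(z,4),s['tool_pos'].round(4),f.round(1),np.array(s['moment']).round(2))
    if s['tool_pos'][2]<.1517 or f[2]>9: break
    z-=.001
s=manip.state(); c=cap('wrist','w3'); cv2.imwrite('pics/w3v.png',cv2.resize(c['image'][120:330,180:480],(800,560),interpolation=cv2.INTER_CUBIC)); print(s['clock'],z)
```

```text
0.16 [ 0.5695 -0.1575  0.1602] [ 0.5 -0.1 -0.2] [-0.06  0.09 -0.01]
0.159 [ 0.5693 -0.1575  0.159 ] [-0.7 -1.5 -1.1] [-0.02  0.03  0.03]
0.158 [ 0.5692 -0.1575  0.1579] [ 0.2 -0.5 -0.9] [-0.04  0.05 -0.01]
0.157 [ 0.5695 -0.1576  0.1574] [-0.   0.5  0.4] [-0.01  0.19  0.01]
0.156 [ 0.5696 -0.1576  0.1563] [0.7 0.  2.3] [-0.03  0.08  0.03]
0.155 [ 0.5698 -0.1576  0.1553] [ 1.8 -0.1  3.2] [-0.03 -0.11  0.02]
0.154 [ 0.5699 -0.1576  0.1543] [ 2.6 -0.2  3.7] [ 0.02 -0.26 -0.03]
0.153 [ 0.5699 -0.1576  0.1533] [ 3.3 -0.4  4.1] [-0.02 -0.4   0.03]
0.152 [ 0.57   -0.1576  0.1524] [ 3.8 -0.3  4.7] [-0.01 -0.57 -0.02]
0.151 [ 0.57   -0.1576  0.1514] [5.2 0.  4.7] [ 0.01 -0.54 -0.01]
12.65 0.151
```

View pics/w3v.png

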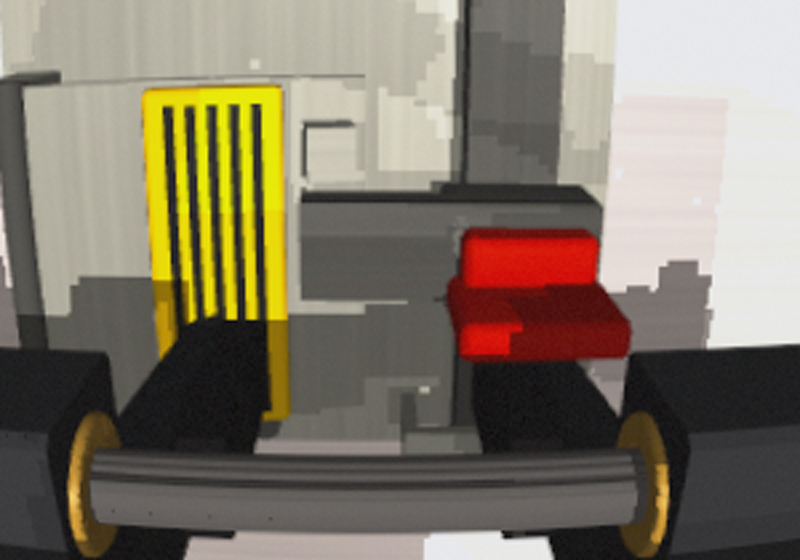

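The left fingertip is on the pad and the right one is behind the lug. Now I'll slide the bolt home, watching the force.

Run:
```python
from h import *
X=.5693; Z=.1505; y=-.1575; f0=np.array(manip.state()['contact_force'])
manip.move_linear([X,y,Z],rate=.03)
while y<-.112:
    y+=.0025 if y<-.127 else .001
    manip.move_linear([X,y,Z],rate=.03); s=manip.state(); f=np.array(s['contact_force']); print(round(y,4),s['tool_pos'].round(4),f.round(1))
    if f[1]-f0[1]<-12: break
s=manip.state(); c=cap('wrist','w4'); cv2.imwrite('pics/w4v.png',cv2.resize(c['image'][60:330,130:510],(800,568),interpolation=cv2.INTER_CUBIC)); print(s['clock'])
```

```text
-0.155 [ 0.5695 -0.1558  0.1509] [ 3.8 -1.7  4.4]
-0.1525 [ 0.5692 -0.1537  0.1509] [ 2.3 -3.   5.3]
-0.15 [ 0.5691 -0.1517  0.1509] [ 1.8 -4.4  5.2]
-0.1475 [ 0.5691 -0.1494  0.1509] [ 3.  -5.2  5.4]
-0.145 [ 0.5691 -0.147   0.1509] [ 2.  -5.6  5.8]
-0.1425 [ 0.5691 -0.1445  0.1509] [ 2.1 -5.3  5.4]
-0.14 [ 0.5691 -0.142   0.1509] [ 2.1 -4.5  4.8]
-0.1375 [ 0.5691 -0.1395  0.1509] [ 2.3 -5.8  5. ]
-0.135 [ 0.5691 -0.137   0.1509] [ 1.8 -5.9  5.3]
-0.1325 [ 0.5691 -0.1345  0.1509] [ 2.6 -4.6  4.8]
-0.13 [ 0.5691 -0.132   0.1509] [ 1.4 -5.1  5.9]
-0.1275 [ 0.5691 -0.1295  0.1509] [ 2.5 -5.7  4.8]
-0.125 [ 0.5691 -0.127   0.1508] [ 2.2 -5.6  5.2]
-0.124 [ 0.5691 -0.1262  0.1509] [ 2.5 -5.9  5.9]
-0.123 [ 0.5691 -0.1252  0.1509] [ 2.9 -6.4  5.5]
-0.122 [ 0.5691 -0.1243  0.1509] [ 2.2 -7.   5.1]
-0.121 [ 0.5691 -0.1232  0.1509] [ 2.5 -6.1  5.1]
-0.12 [ 0.5691 -0.1222  0.1509] [ 2.2 -6.3  5.5]
-0.119 [ 0.5691 -0.1219  0.1509] [ 2.8 -8.1  4.9]
-0.118 [ 0.5691 -0.1219  0.1509] [  2.3 -11.2   4.3]
-0.117 [ 0.5691 -0.1218  0.1509] [  1.1 -14.4   4.7]
18.2
```

View pics/w4v.png

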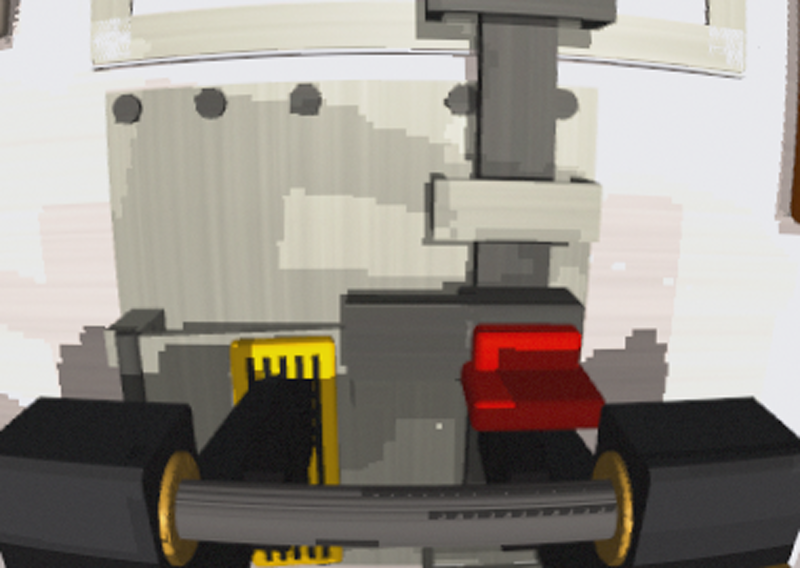

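The bolt is under the keeper and against its stop. Now I'll ease off, lift away and check.

Run:
```python
from h import *
manip.move_linear([.5693,-.1205,.1505],rate=.03)
manip.move_linear([.5693,-.1205,.165],rate=.05)
manip.move_linear([.5693,-.126,.20],rate=.1)
manip.move_pose([.54,-.14,.27],down(.005))
s=manip.state(); c=cap('wrist','w5'); P=wpts(c,s); im=c['image']; print(s['clock'],s['contact_force'])
H,S,V=[a.astype(int) for a in cv2.split(cv2.cvtColor(im,cv2.COLOR_BGR2HSV))]
reg=np.zeros(im.shape[:2],bool); reg[120:245,280:440]=1
for n,m in dict(red=((H<6)|(H>172))&(S>150),yel=(H>20)&(H<35)&(S>120)).items():
    m&=reg; q=P[m]; q=q[(q[:,2]>.13)&(q[:,2]<.2)]; print(n,len(q),np.percentile(q,[1,50,99],axis=0).round(4).tolist())
    if n=='yel': A=np.c_[q[:,:2]-q[:,:2].mean(0),np.ones(len(q))]; print('tilt',np.linalg.lstsq(A,q[:,2],rcond=None)[0])
cv2.imwrite('pics/w5v.png',cv2.resize(im[40:310,130:510],(800,568),interpolation=cv2.INTER_CUBIC))
```

```text
19.875 [-1.03208951  0.7910695  -1.27779602]
red 697 [[0.5835, -0.1182, 0.1427], [0.5964, -0.1045, 0.1685], [0.6097, -0.0956, 0.184]]
yel 1991 [[0.5283, -0.1717, 0.1541], [0.5405, -0.1365, 0.1569], [0.5535, -0.1048, 0.1586]]
tilt [-0.00375312 -0.00390963  0.15689645]
```

View pics/w5v.png

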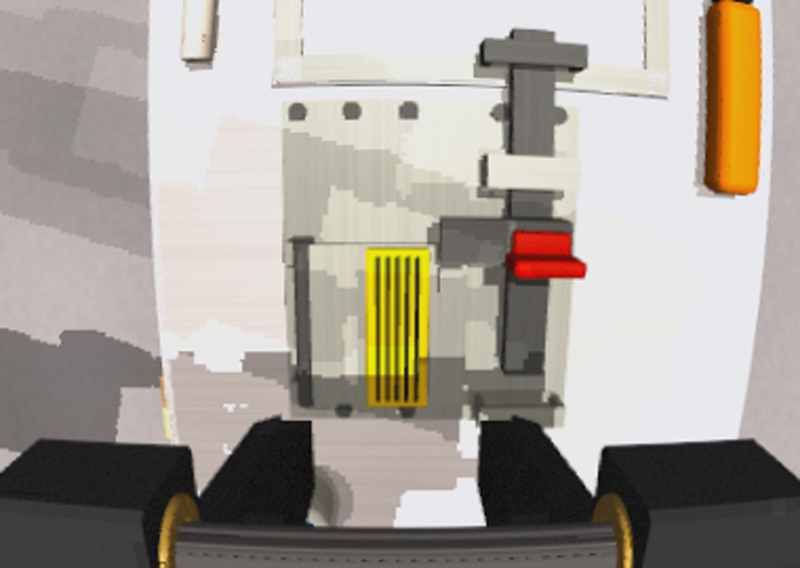

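The bolt is through the keeper at (533,55), the pad is level again at z = 0.157, so the catch is up, and the lug has moved about 31 mm. I'm handing the job in.

```bash
python3 -c "
from cell import order; print(order.close_job())"
```

```text
the job is handed in; nothing more can be done
None
```

The door is shut, the bolt is fully home under the keeper, and the catch has sprung back up to lock it; I handed the job in at about 20 s on the robot's clock.

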